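# Vent and open the finishing-oil pressure pot

### The arm

A 6-joint arm with a two-finger parallel gripper is mounted at the origin on the work surface. World frame = base frame: x ahead of the robot, y to its left, z up, the work surface at z = 0. Lengths are in mm, angles in degrees, forces in N, time in s.
With the tool pointing down it reaches from about 300 to 850 mm from the base axis. Payload 4.2 kg.
Tool frame: the origin (TCP) lies between the finger pads; the fingertips stand ahead of it and the grasp point (between the pads) lies 3 mm ahead of it (nose_length is the z of the fingertips in the tool frame, in mm); z points along the fingers, y is the line along which they close (so a half turn about z gives the same grasp; the last joint's range is limited). The gripper opens to 91 mm and grips with 3 to 60 N. Pads are 32 mm wide; open, the fingers measure 118 mm over their backs; the gripper's body (76 mm by 178 mm) begins 60 mm behind the grasp point.
Start: joints at [68.526, 18.312, 89.639, -0, 72.044, -1.146], TCP at [199.759, 539.201, 235.976] pointing down, gripper open.
Joint ranges: [-177.97, 177.97], [-48.28, 115.42], [12.27, 149.76], [-77.06, 257.06], [2.81, 150.46], [-146.56, 146.56]. Speed limits (degrees/s): [147.25, 147.25, 180, 180, 180, 180].

### API

Orientations are given as [roll, pitch, yaw] about the fixed x, y, z axes, in that order (R = Rz(yaw) Ry(pitch) Rx(roll)).
In Python, from workcell import state, grab_frame, camera_params, job_done, nose_length gives the robot as it stands.
- The arm moves only by the tool step_arm, never from a script. Its argument "plan" is a list that holds one entry, the list of rows, each a list of 5 numbers: the shift along the tool's x, y, z in cm, then the turn about the tool's z in rad, then the opening, from 0 (shut) to 1 (fully open). In form: [[[x, y, z, turn, gripper], ...]]. A call has 1 to 20 rows; each row is the pose to reach, as a shift and turn from the pose commanded when the call began, along the tool's axes at that moment; what a row does not reach only later rows make up. A row lasts 1/8 s, in which the tool goes at most 62.5 mm and 10.7 degrees, less where a joint would pass 70% of its speed; a pose out of reach is approached as far as the arm can. A call with a gripper value outside its range is refused whole. The fingers move at their own pace and stop on an object; "newtons" is the grip in N (left out, the last holds). Time passes only in rows, so rows that repeat a pose let the fingers close. It gives the time, the measured TCP pose, the force, the opening and the grip force at its end, in the units of the state.
- state(): the state, without advancing time (a new reading comes with each control period).
- grab_frame(name): name is "scene" or "top"; returns the picture (400x640x3 uint8, blue, green, red); there is no depth.
- camera_params(name): a dict with "camera_matrix" (3x3 intrinsics, pixels), "k1" (the pictures are not rectified: a ray, as slopes to the right and down, at radius r is drawn at 1 + k1 r^2 times it, then the intrinsics apply), "R" (3x3) and "t" (3): a world point X has camera coordinates R X + t. Camera axes: x right, y down, z forward; pixel columns grow to the right and rows downward; lengths in mm; the calibration is good to about 2 mm. A picture is of the moment at which its call begins. camera_params takes no time and is no camera call.
- job_done(): hands the job in; it is judged then, once.
The state is a dict: "time_s": time; "qpos": joint angles; "qvel": joint speeds; "effort": joint torques, N m; "ee_pos": TCP position; "ee_rot": TCP orientation; "force": force on the tool from outside, world axes, zero at the start; "torque": the same for the moment, N m; "gripper_width": finger opening in mm; "gripper_force": force on a finger pad.
Only numpy, scipy, OpenCV 4.12 (cv2) and the standard library are available. Lean on these libraries where they do the work, as an engineer would, in place of code of your own. Each camera call takes 0.05 s, during which the arm holds its last target. There are 200 camera calls.

### The job

Turn the pressure pot's selector dial to vent, the third click clockwise from its anticlockwise end (long mark), and leave it there. Then turn the cap anticlockwise to its first stop and wait there unpressed for about a second, press it down and turn it on past the stop until it springs free, never forcing it against a stop. Lift it off and set it down, without dropping it, grip bar up on the middle of the square cork mat, leaving the other things on the bench where they are.

Things in the scene. Friction and masses are not known exactly. Their poses are not given: they have to be found in the camera images.
- tank: The pressure pot, fixed to the bench: aluminium drum 170 mm across, 100 mm high to its shoulder, with a neck 92 mm across on its axis up to 140 mm, and a grey valve block (104 mm square, 75 mm high) on its -y side, centre 178 mm from the axis. Origin on the drum's axis at bench level, z up; x is the bar's direction at the cap's first stop.
- neck (a point): Centre of the rim of the pot's neck, 140 mm above the bench, on the axis on which the cap turns. Inside is the bayonet. Seen from above, the cap's bar starts tight at 31 to 38 degrees clockwise of the pot's x axis, meets the first stop at 0, and, pressed, passes it to be free at 32 to 44 degrees anticlockwise, with a last hard stop at 44.
- stop_mark (a point): Narrow raised mark on the drum's shoulder, 60 mm from the axis along the pot's x axis (another opposite, on the robot's side): the cap's bar is in line with the pair at the first stop. Mark 14 x 4 mm, 107 mm above the bench.
- free_mark (a point): Wide raised mark on the drum's shoulder, 60 mm from the axis, 38 degrees anticlockwise of the narrow one (another opposite): the cap is free when its bar is in line with the pair. Mark 14 x 11 mm.
- cap_grip (a point): Centre of the cap's grip bar, half-way up; at the start 175 mm above the bench. Bar of dark steel 90 mm long (along x), 20 mm wide (y); its top is 16 mm above this point, the top of the cap's ribbed disc (102 mm across) 15 mm below it. z up along the cap's axis. Cap's mass about 220 g. Turning takes under 0.3 N m; forcing a stop with over 3.5 N m fails.
- cap: The cap; origin at the centre of its flat foot, 53 mm below the bar's centre, same axes. A spring in the neck pushes it up: 7 N at rest, 12 N pressed 10 mm, where it bottoms. To pass the first stop press it 6 mm or more (8 is good). Once free the spring lifts it 5 mm; it comes off when raised 20 mm. Stem 52 mm across; two lugs along x, 74 mm over both.
- dial (a joint): Angle of the selector dial on the valve block, rad: 0 at its anticlockwise end, growing clockwise seen from above. Clicks every 0.436 rad: 0, 0.436, 0.873, 1.309 (third click: vent, the long raised mark), 1.745 (last). It springs into the nearest click; leaving one takes under 0.2 N m. Starts at click 0 or 1.
- dial_grip (a point): Centre of the dial's grip bar, on its turning axis, 103 mm above the bench. Black bar 66 mm long (along x; a bright pointer on its +x end), 18 mm wide, its top 15 mm above this point; the black disc under it (72 mm across) has its top 15 mm below this point. z up; axes turn with the dial.
- mat_top (a point): Centre of the top of the flat square cork mat, 140 mm square, 6 mm thick, fixed to the bench; axes along its sides, z up. It lies on the left of the pot, and may have changed places with the book.
- book: Bystander: thick green hardback book, 154 x 114 x 26 mm, lying flat; origin under its centre.
- jar: Bystander: amber glass jar with steel lid, 68 mm across, 95 mm high, behind the pot; origin under its centre.
- chisel: Bystander: wooden-handled tool 200 mm long lying in front of the pot (origin under its middle, x along it).
- mug: Bystander: white mug, 80 mm across, 90 mm high, behind the valve block; origin under its centre.
- phone: Bystander: black phone 150 x 72 x 9 mm lying on the bench; origin under its centre.
Not all that is in view belongs to the job. What is shaped like the cap but pink is not meant.

How it is judged (in metres and radians):
On the way, in this order (a step that is already met when the one before it is completed fails the run):
1. the dial stands at its third click (value of joint dial between 1.179 and 1.439 rad), for 0.2 s.
2. the cap waits at its first stop (bar within 6 degrees of the pot's x axis, not pressed more than 3 mm) for half a second (all of step 1 and angle between the x axis of cap_grip and the x axis of tank, either way round below 0.105 rad and z of cap_grip in the frame of tank between 0.172 and 0.178 m), for 0.5 s.
3. the cap has passed the stop and risen free of the neck (z of cap in the frame of tank above 0.142 m).
At the end, for the whole second after the job is handed in: The cap stands still and upright (within 6 degrees, grip bar up) on the cork mat, its foot's centre within 50 mm of the mat's centre along each side, and the dial is at its third click (1.309 within 0.13 rad) (all of step 1 and x of cap in the frame of mat_top between -0.05 and 0.05 m and y of cap in the frame of mat_top between -0.05 and 0.05 m and z of cap in the frame of mat_top between -0.004 and 0.004 m and angle between cap's own z axis and vertical below 0.1 rad and linear speed of cap below 0.02 m/s); the robot touches nothing.
It fails at once if the cap is forced against a stop of the neck with over 120 N (about 4 N m of turning) (contact force between cap and tank above 120 N).
It fails at once if a bystander is moved by more than 30 mm (distance of any of book, jar, chisel, mug, phone from where it was at the start of the episode above 0.03 m).
It fails at once if the cap is dropped: it falls faster than 0.7 m/s (about 25 mm of free fall) with no finger on it (linear speed of cap above 0.7 m/s and contact force between the fingers and cap below 0.1 N).
It also fails if it takes over 51 s, if anything falls off the work surface, if the arm or the gripper's body presses on something with over 40 N, if the wrist force passes 120 N, or if a joint passes its speed limit or range.

## Working session

There is one attempt and no reset: what is moved stays moved. The work goes in short steps, Python scripts to look and compute and a tool call to move; the robot and the scene stay as the last step left them, time stands still between calls to the robot, and variables do not carry over. Pictures are saved under pics/ and viewed, at most 10 in all, crops included, and the job is handed in when it is done.

Besides the shell and the picture viewer there is one more tool, called after "Call:" as name(argument=value, ...), one argument or row to a line, values as JSON. step_arm: Moves the arm, as the interface text tells. Its arguments: {"type":"object","properties":{"plan":{"type":"array","items":{"type":"array","items":{"type":"array","items":{"type":"number"}}}},"newtons":{"type":"number"}},"required":["plan"]}

```bash
mkdir -p pics; cat > h.py <<'E'
import numpy as np, cv2
from workcell import state, grab_frame, camera_params, job_done, nose_length
def ray(cam,u,v):
    p=camera_params(cam);K=np.array(p["camera_matrix"]);R=np.array(p["R"]);t=np.array(p["t"]).ravel()
    d=np.linalg.solve(K,[u,v,1.])[:2];s=d.copy()
    for _ in range(20): s=d/(1+p["k1"]*(s@s))
    return -R.T@t, R.T@np.array([s[0],s[1],1.])
def onz(cam,u,v,z):
    o,d=ray(cam,u,v);return o+d*(z-o[2])/d[2]
def proj(cam,X):
    p=camera_params(cam);K=np.array(p["camera_matrix"]);c=np.array(p["R"])@np.array(X,float)+np.array(p["t"]).ravel()
    s=c[:2]/c[2];s=s*(1+p["k1"]*(s@s));return (K@np.r_[s,1])[:2]
E
python3 - <<'E'
from h import *
for c in("scene","top"):
    cv2.imwrite(f"pics/{c}0.png",grab_frame(c)); print(c,ray(c,320,200),camera_params(c)["k1"],camera_params(c)["camera_matrix"])
print(state(),nose_length)
E
```

```text
scene (array([1204.67369496, -379.30899537,  846.67726287]), array([-0.66927009,  0.33019476, -0.66577651])) -0.04189512089046898 [[414.92898147   0.         320.15666562]
 [  0.         414.92898147 206.00208707]
 [  0.           0.           1.        ]]
top (array([ 382.51038695,  -19.99614852, 1040.50773576]), array([ 0.13608817,  0.01594971, -0.99069108])) -0.055008425788954936 [[386.03032043   0.         319.37799096]
 [  0.         386.03032043 205.98768827]
 [  0.           0.           1.        ]]
{'time_s': 0.1, 'qpos': array([ 6.85259148e+01,  1.83473522e+01,  8.96981075e+01, -8.02455843e-04,
        7.20440074e+01, -1.14595996e+00]), 'qvel': array([ 0.0542078 , -0.08383612, -0.13678435, -0.06689342, -0.0240225 ,
        0.00577456]), 'effort': array([ 1.41542590e-03, -4.13329697e+01, -2.32505447e+01,  7.28981663e-02,
        4.21753689e-02, -5.61494505e-05]), 'ee_pos': array([199.60700653, 538.80725785, 235.21946901]), 'ee_rot': array([-1.79910536e+02, -1.02646012e-03,  1.59672122e+02]), 'force': array([ 0.35400059, -0.35325396,  0.45550882]), 'torque': array([ 0.01168015, -0.01024787, -0.02044003]), 'gripper_force': 0.0, 'gripper_width': 91.27230320068368} 22.0
```

View pics/scene0.png

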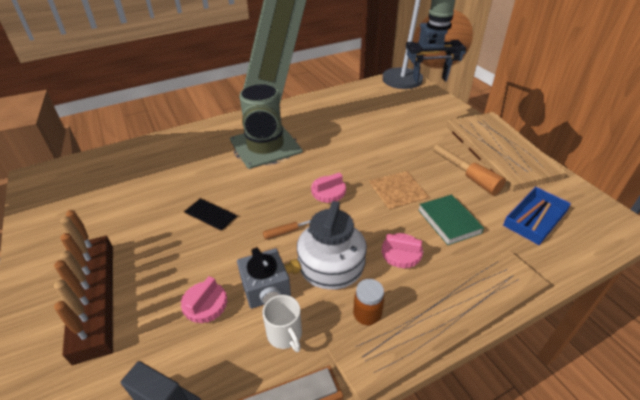

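View pics/top0.png

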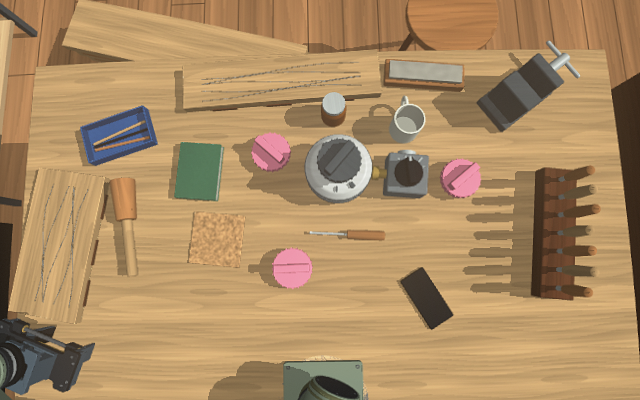

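The scene view has the pot at (332,250) and the valve block at (264,275). In the top view the pot is at (340,168), the block at (407,174) and the mat at (217,239). Candidates for the cap in the top view are the dark one at (340,158) on the pot, and pink ones at (270,152), (292,268) and (461,177). The dark steel one on the neck fits the description, so I'll confirm it in an enlarged crop.

```bash
python3 - <<'E'
from h import *
im=cv2.imread("pics/top0.png")
a=cv2.resize(im[125:210,295:435],None,fx=5.5,fy=5.5,interpolation=cv2.INTER_CUBIC)
cv2.imwrite("pics/crop0.png",a)
hsv=cv2.cvtColor(im,cv2.COLOR_BGR2HSV)
# mat: textured cork - saturation
print(hsv[225:255:6,200:235:6].reshape(-1,3).mean(0),hsv[225:255:6,250:265:3].reshape(-1,3).mean(0))
# drum + cap: bright low-saturation blob
m=((hsv[...,1]<45)&(hsv[...,2]>120)).astype(np.uint8)
n,l,s,c=cv2.connectedComponentsWithStats(m)
for i in range(1,n):
    if s[i,4]>200: print(s[i],c[i])
print([onz("top",*p,6).round() for p in((192,211),(245,212),(242,267),(188,263))])
# neck etc. guess heights
print(onz("top",340,158,175),onz("top",408,172,103),onz("top",407,174,75),onz("top",339,168,100))
E
```

```text
[ 16.         121.7        203.93333333] [ 17.2  111.   203.84]
[547  41  33  37 295] [561.24067797  60.16949153]
[ 389   61   73   21 1198] [425.14023372  70.96577629]
[322  92  23  23 410] [333.47073171 102.98292683]
[394  96  31  47 669] [406.91180867 120.80717489]
[ 306  135   66   65 1890] [338.35079365 171.92222222]
[388 150  41  44 661] [412.07261725 171.68683812]
[ 284  362   79   38 1177] [334.89379779 371.67969414]
[array([503., 347.,   6.]), array([497., 201.,   6.]), array([349., 209.,   6.]), array([362., 356.,   6.])]
[597.49129933 -54.01526498 175.        ] [ 575.86676167 -223.72096018  103.        ] [ 576.52594962 -226.99680082   75.        ] [590.75730407 -53.76003239 100.        ]
```

View pics/crop0.png

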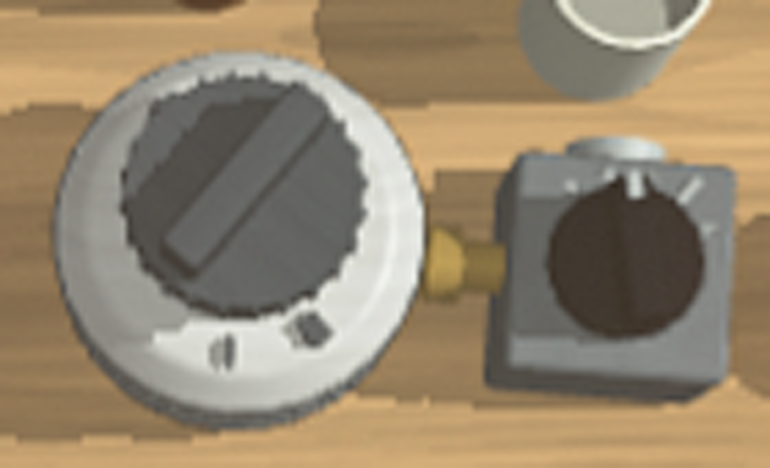

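The dark steel cap is confirmed: its bar runs from crop (180,260) to (300,95). The narrow mark is at (223,352) and the wide one at (308,328). The dial is at (627,260), and the long mark looks to be at (692,188).

```bash
python3 - <<'E'
from h import *
P=lambda u,v,z:onz("top",295+(u+.5)/5.5-.5,125+(v+.5)/5.5-.5,z)[:2]
bar=[P(*p,191) for p in((165,238),(195,272),(290,85),(327,118))]
print("bar ends",(bar[0]+bar[1])/2,(bar[2]+bar[3])/2,"mid",np.mean(bar,0))
d=(bar[2]+bar[3]-bar[0]-bar[1]);print("len",np.hypot(*d)/2,"ang",np.degrees(np.arctan2(d[1],d[0])))
# drum silhouette at z=100: left, top, right points
pts=np.array([P(*p,100) for p in((53,235),(75,150),(140,80),(240,52),(340,80),(405,150),(425,235))])
A=np.c_[2*pts,np.ones(len(pts))];s=np.linalg.lstsq(A,(pts**2).sum(1),rcond=None)[0]
c=s[:2];print("drum",c,np.sqrt(s[2]+c@c))
# cap disc z=160 r=51
pts=np.array([P(*p,160) for p in((122,205),(150,105),(240,73),(325,95),(368,185),(350,255),(250,318),(175,290))])
A=np.c_[2*pts,np.ones(len(pts))];s=np.linalg.lstsq(A,(pts**2).sum(1),rcond=None)[0]
c2=s[:2];print("cap",c2,np.sqrt(s[2]+c2@c2))
for n,p in(("narrow",(223,352)),("wide",(308,328))):
    d=P(*p,107)-c2;print(n,np.hypot(*d),np.degrees(np.arctan2(d[1],d[0])))
pts=np.array([P(*p,88) for p in((548,260),(560,215),(580,195),(665,195),(695,225),(705,265),(690,305),(660,333),(620,340),(580,322),(560,295))])
A=np.c_[2*pts,np.ones(len(pts))];s=np.linalg.lstsq(A,(pts**2).sum(1),rcond=None)[0]
c3=s[:2];print("dial",c3,np.sqrt(s[2]+c3@c3),"from cap",np.hypot(*(c3-c2)),np.degrees(np.arctan2(*(c3-c2)[::-1])))
for p in((572,185),(620,180),(633,185),(692,188),(707,230)):
    for z in(75,118):
        d=P(*p,z)-c3;print(p,z,np.hypot(*d).round(),np.degrees(np.arctan2(d[1],d[0])).round(1))
im=cv2.imread("pics/top0.png")
cv2.imwrite("pics/crop1.png",np.hstack([cv2.convertScaleAbs(cv2.resize(im[145:203,380:435],None,fx=10,fy=10,interpolation=cv2.INTER_CUBIC),alpha=1.6)]))
E
```

```text
bar ends [564.52766798 -24.13238219] [627.56448734 -78.51334741] mid [596.04607766 -51.3228648 ]
len 83.25220702247856 ang -40.783871723813185
drum [594.10841109 -51.67749339] 84.0020522023251
cap [598.31053407 -52.17397029] 53.088899447222744
narrow 61.02761631709104 170.9999968939172
wide 57.91840877862348 -150.42757036016144
dial [ 579.14622008 -228.14078297] 36.00875045773916 from cap 177.00731650838708 -96.21551092132009
(572, 185) 75 44.0 27.8
(572, 185) 118 41.0 45.5
(620, 180) 75 41.0 -2.7
(620, 180) 118 31.0 13.9
(633, 185) 75 39.0 -11.6
(633, 185) 118 28.0 3.7
(692, 188) 75 50.0 -44.2
(692, 188) 118 35.0 -43.3
(707, 230) 75 44.0 -68.6
(707, 230) 118 31.0 -77.5
```

View pics/crop1.png

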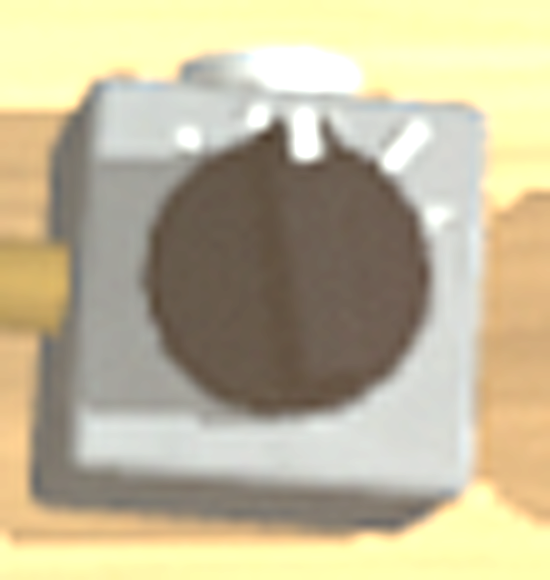

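The dial pointer stands at about +5° in world yaw, which is click 1. The long mark is at about -44°, so it needs roughly 50° clockwise. The pot's yaw is about -7.5°. I'll move above the dial.

Call:
step_arm(
  plan=[
    [[-62.1,-58.8,0,-0.44,0.6],[-62.1,-58.8,0,-0.44,0.6],[-62.1,-58.8,0,-0.44,0.6],[-62.1,-58.8,0,-0.44,0.6],[-62.1,-58.8,0,-0.44,0.6],[-62.1,-58.8,0,-0.44,0.6],[-62.1,-58.8,0,-0.44,0.6],[-62.1,-58.8,0,-0.44,0.6],[-62.1,-58.8,0,-0.44,0.6],[-62.1,-58.8,0,-0.44,0.6],[-62.1,-58.8,0,-0.44,0.6],[-62.1,-58.8,0,-0.44,0.6],[-62.1,-58.8,0,-0.44,0.6],[-62.1,-58.8,0,-0.44,0.6],[-62.1,-58.8,0,-0.44,0.6],[-62.1,-58.8,0,-0.44,0.6],[-62.1,-58.8,0,-0.44,0.6],[-62.1,-58.8,8,-0.44,0.6],[-62.1,-58.8,8,-0.44,0.6],[-62.1,-58.8,8,-0.44,0.6]],
  ],
  newtons=20,
)

```text
time_s: 2.6
ee_pos: [576.7, -226.4, 154.8]
ee_rot: [179.9, -0.2, -175.0]
force: [0.4, -0.3, 0.4]
gripper_width: 54.6
gripper_force: 0.0
```

```bash
python3 - <<'E'
from h import *
im=grab_frame("scene"); print(state()["ee_pos"])
cv2.imwrite("pics/s1.png",im)
cv2.imwrite("pics/s1c.png",cv2.convertScaleAbs(cv2.resize(im[190:310,210:370],None,fx=5,fy=5,interpolation=cv2.INTER_CUBIC),alpha=1.3))
for n,X in(("dial top",(578,-228,118)),("dialdisc",(578,-228,88)),("captop",(596,-52,191)),("tip",(576.7,-226.4,133))):
    p=proj("scene",X);print(n,p,(p-[210,190])*5)
E
```

```text
[ 577.82466619 -227.04900567  156.36201311]
dial top [259.76737949 255.44408048] [248.83689744 327.22040241]
dialdisc [261.22318929 263.77987603] [256.11594647 368.89938015]
captop [330.81443972 212.633733  ] [604.0721986  113.16866499]
tip [259.46869009 250.51384681] [247.34345044 302.56923404]
```

View pics/s1c.png

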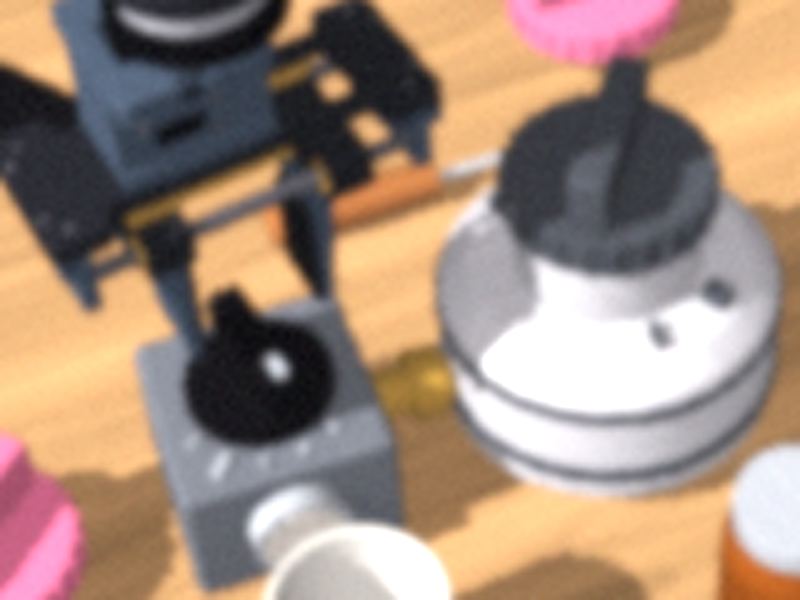

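Marks run from (335,425) for click 0 to the long one at (218,463). The pointer at (277,367) aims at the fourth mark from the left, (302,450), which is click 1. The open fingers straddle the bar, so I'll descend, close and read the state.

Call:
step_arm(
  plan=[
    [[-0.1,0,1,0,0.6],[-0.1,0,2.5,0,0.6],[-0.1,0,4.2,0,0.6],[-0.1,0,4.2,0,0.6],[-0.1,0,4.2,0,0.6],[-0.1,0,4.2,0,0],[-0.1,0,4.2,0,0],[-0.1,0,4.2,0,0],[-0.1,0,4.2,0,0],[-0.1,0,4.2,0,0]],
  ],
  newtons=12,
)

```text
time_s: 3.9
ee_pos: [578.9, -228.3, 114.1]
ee_rot: [-179.9, 0.0, -175.1]
force: [-0.4, -1.2, -0.0]
gripper_width: 17.6
gripper_force: 12.0
```

```bash
python3 - <<'E'
from h import *
s=state();print(s["ee_pos"],s["torque"],s["force"],s["gripper_width"],s["gripper_force"])
a,b=[onz("scene",210+u/5,190+v/5,107)[:2] for u,v in((660,333),(717,292))]
for c in((596,-52),(598,-52),(594,-52)):
  for p in(a,b):
    d=p-c;print(p,np.hypot(*d),np.degrees(np.arctan2(d[1],d[0])))
n,w=[onz("top",295+u/5.5,125+v/5.5,107)[:2] for u,v in((223,352),(308,328))]
print("mids",(a+n)/2,(b+w)/2,[np.degrees(np.arctan2(*(p-q)[::-1])) for p,q in((a,n),(b,w))])
E
```

```text
[ 578.87759043 -228.28764316  114.10777563] [-0.24912304  0.02186343  0.01203401] [-0.40637519 -1.21778064 -0.01818682] 17.62151735372425 11.998400241136551
[661.22350919 -57.1388562 ] 65.42563712724198 -4.504936775518749
[651.67933462 -20.86205028] 63.794672322286644 29.215539894818566
[661.22350919 -57.1388562 ] 63.43201050544729 -4.646830470966639
[651.67933462 -20.86205028] 62.056771413082885 30.116876410304968
[661.22350919 -57.1388562 ] 67.41964127943662 -4.371435600588771
[651.67933462 -20.86205028] 65.5475213505456 28.3622079342146
mids [599.10953117 -50.3699201 ] [599.28769563 -51.29464129] [np.float64(-6.219325552514869), np.float64(30.150904022444877)]
```

Call:
step_arm(
  plan=[
    [[-0.1,0,0,0.12,0],[-0.1,0,0,0.24,0],[-0.1,0,0,0.36,0],[-0.1,0,0,0.48,0],[-0.1,0,0,0.6,0],[-0.1,0,0,0.72,0],[-0.1,0,0,0.82,0],[-0.1,0,0,0.88,0],[-0.1,0,0,0.88,0],[-0.1,0,0,0.88,0],[-0.1,0,0,0.88,0.5],[-0.1,0,0,0.88,0.5],[-0.1,0,0,0.88,0.5],[-0.1,0,0,0.88,0.5],[-0.1,0,-4,0.88,0.5],[-0.1,0,-9,0.88,0.6],[-0.1,0,-13,0.88,0.6],[-0.1,0,-13,0.88,0.6]],
  ],
)

```text
time_s: 6.15
ee_pos: [581.5, -228.4, 248.0]
ee_rot: [179.8, 0.4, 134.5]
force: [0.6, 0.3, -0.2]
gripper_width: 55.0
gripper_force: 0.0
```

Call:
step_arm(
  plan=[
    [[11.4,13.6,0,-0.08,0.7],[11.4,13.6,0,-0.08,0.7],[11.4,13.6,0,-0.08,0.7],[11.4,13.6,0,-0.08,0.7],[11.4,13.6,0,-0.08,0.7],[11.4,13.6,0,-0.08,0.7],[11.4,13.6,0,-0.08,0.7]],
  ],
)

```text
time_s: 7.02
ee_pos: [596.9, -52.3, 243.7]
ee_rot: [-180.0, -0.0, 138.9]
force: [0.5, 0.1, 1.5]
gripper_width: 63.9
gripper_force: 0.0
```

```bash
python3 - <<'E'
from h import *
im=grab_frame("scene"); print(state()["ee_pos"],state()["ee_rot"])
cv2.imwrite("pics/s2c.png",cv2.convertScaleAbs(cv2.resize(im[160:310,210:370],None,fx=4,fy=4,interpolation=cv2.INTER_CUBIC),alpha=1.3))
for X in((598,-51.5,191),(598,-51.5,160)):
    print((proj("scene",X)-[210,160])*4)
E
```

```text
[596.9276221  -52.15726024 243.78095302] [-1.79995064e+02 -1.05071743e-02  1.38953763e+02]
[485.67364506 212.37536611]
[485.4906392  250.73484802]
```

View pics/s2c.png

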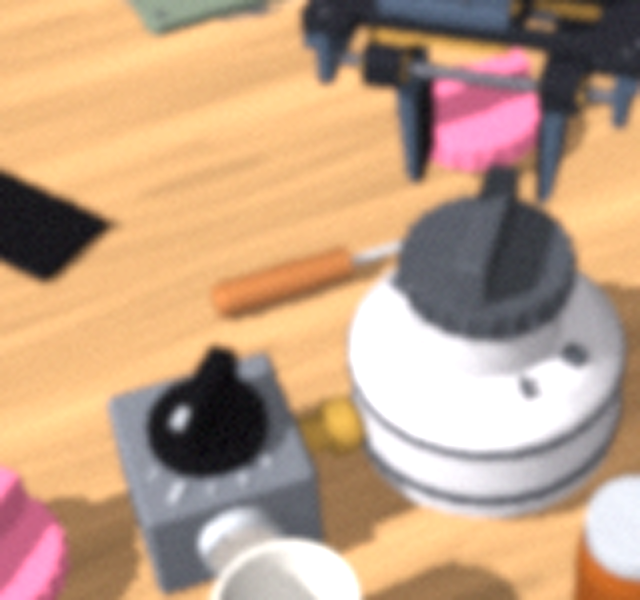

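```bash
python3 - <<'E'
from h import *
for p in((255,264.5),(265.4,263.4)):
    d=onz("scene",*p,118)[:2]-[579,-228];print(np.hypot(*d),np.degrees(np.arctan2(d[1],d[0])))
E
```

```text
27.19267623760921 -45.11264367218517
27.29782598881888 5.963421432041297
```

Call:
step_arm(
  plan=[
    [[0,0,1.5,0,0.7],[0,0,3,0,0.7],[0,0,4.5,0,0.7],[0,0,5.6,0,0.7],[0,0,5.6,0,0.7],[0,0,5.6,0,0.7],[0,0,5.6,0,0],[0,0,5.6,0,0],[0,0,5.6,0,0],[0,0,5.6,0,0],[0,0,5.6,0,0],[0,0,5.6,0,0]],
  ],
  newtons=30,
)

```text
time_s: 8.57
ee_pos: [597.2, -50.9, 188.0]
ee_rot: [180.0, 0.0, 139.0]
force: [0.7, 1.3, 0.5]
gripper_width: 19.4
gripper_force: 30.0
```

```bash
python3 - <<'E'
from h import *
s=state();print(s["ee_pos"],s["ee_rot"],s["torque"],s["force"],s["gripper_width"],s["gripper_force"])
E
```

```text
[597.19588201 -50.94083119 188.03673426] [1.79967239e+02 5.44753598e-03 1.39047678e+02] [ 0.07477771 -0.05714852  0.01577254] [0.70164187 1.31320666 0.53514329] 19.40377451328681 29.978207051753998
```

The dial pointer is at -45°, which is click 3. The cap is gripped at 19.4 mm. Now I'll turn it towards the first stop, carefully.

Call:
step_arm(
  plan=[
    [[0,0,0,-0.1,0],[0,0,0,-0.2,0],[0,0,0,-0.3,0],[0,0,0,-0.4,0],[0,0,0,-0.48,0],[0,0,0,-0.48,0],[0,0,0,-0.48,0]],
  ],
)

```text
time_s: 9.45
ee_pos: [596.7, -50.7, 188.0]
ee_rot: [180.0, -0.0, 166.5]
force: [-1.5, 2.4, 2.2]
gripper_width: 20.0
gripper_force: 30.0
```

```bash
cat > r.py <<'E'
from h import *
s=state();print(s["time_s"],s["ee_pos"].round(1),s["ee_rot"].round(2),s["torque"].round(3),s["force"].round(1),s["gripper_width"])
E
python3 r.py
```

```text
9.45 [596.7 -50.7 188. ] [ 1.7995e+02 -4.0000e-02  1.6649e+02] [0.566 0.245 0.037] [-1.5  2.4  2.2] 19.979008074852953
```

Call:
step_arm(
  plan=[
    [[0,0,0,-0.03,0],[0,0,0,-0.06,0],[0,0,0,-0.06,0]],
  ],
)

```text
time_s: 9.82
ee_pos: [596.9, -51.0, 188.0]
ee_rot: [180.0, -0.0, 170.0]
force: [-2.4, 2.3, 2.7]
gripper_width: 19.6
gripper_force: 30.0
```

```bash
python3 r.py
```

```text
9.825 [596.9 -51.  188. ] [ 1.7999e+02 -2.0000e-02  1.7001e+02] [0.516 0.389 0.048] [-2.4  2.3  2.7] 19.603404747408135
```

Call:
step_arm(
  plan=[
    [[0,0,0,-0.025,0],[0,0,0,-0.025,0]],
  ],
)

```text
time_s: 10.07
ee_pos: [597.0, -51.2, 188.0]
ee_rot: [-180.0, -0.0, 171.4]
force: [-2.5, 2.2, 3.4]
gripper_width: 19.9
gripper_force: 30.0
```

```bash
python3 r.py
```

```text
10.075 [597.  -51.2 188. ] [-179.99   -0.    171.44] [0.443 0.464 0.016] [-2.5  2.2  3.4] 19.877684233663484
```

Call:
step_arm(
  plan=[
    [[0,0,0,-0.025,0],[0,0,0,-0.025,0]],
  ],
)

```text
time_s: 10.32
ee_pos: [597.0, -51.3, 188.0]
ee_rot: [-180.0, 0.0, 172.9]
force: [-1.7, 2.1, 3.5]
gripper_width: 20.1
gripper_force: 30.0
```

```bash
python3 r.py
```

```text
10.325 [597.  -51.3 188. ] [-179.98    0.    172.87] [0.286 0.464 0.031] [-1.7  2.1  3.5] 20.118084953346628
```

Call:
step_arm(
  plan=[
    [[0,0,0,-0.02,0],[0,0,0,-0.02,0]],
  ],
)

```text
time_s: 10.58
ee_pos: [597.1, -51.3, 188.0]
ee_rot: [-180.0, 0.0, 174.0]
force: [-2.0, 1.2, 3.0]
gripper_width: 19.5
gripper_force: 30.0
```

```bash
python3 r.py
```

```text
10.575 [597.1 -51.3 188. ] [-1.7999e+02  2.0000e-02  1.7401e+02] [ 0.171  0.468 -0.066] [-2.   1.2  3. ] 19.53478944780175
```

Call:
step_arm(
  plan=[
    [[0,0,0,-0.02,0],[0,0,0,-0.02,0]],
  ],
)

```text
time_s: 10.82
ee_pos: [597.1, -51.3, 188.0]
ee_rot: [180.0, 0.0, 175.0]
force: [-2.0, 1.3, 3.6]
gripper_width: 20.4
gripper_force: 30.2
```

```bash
python3 r.py
```

```text
10.825 [597.1 -51.3 188. ] [1.7998e+02 3.0000e-02 1.7505e+02] [ 0.073  0.309 -0.955] [-2.   1.3  3.6] 20.36540523686697
```

The stop is met at a yaw of about 174.2, where the torque rose to 0.95 N m. I'll ease back slightly and wait there.

Call:
step_arm(
  plan=[
    [[0,0,0,0.02,0],[0,0,0,0.02,0],[0,0,0,0.02,0],[0,0,0,0.02,0],[0,0,0,0.02,0],[0,0,0,0.02,0],[0,0,0,0.02,0],[0,0,0,0.02,0],[0,0,0,0.02,0],[0,0,0,0.02,0]],
  ],
)

```text
time_s: 12.08
ee_pos: [597.1, -51.3, 188.0]
ee_rot: [-180.0, 0.0, 174.0]
force: [-2.1, -2.7, 4.3]
gripper_width: 20.0
gripper_force: 30.0
```

```bash
python3 r.py
```

```text
12.075 [597.1 -51.3 188. ] [-1.7999e+02  2.0000e-02  1.7400e+02] [-0.319  0.264 -0.013] [-2.1 -2.7  4.3] 19.975956150830363
```

Call:
step_arm(
  plan=[
    [[0,0,0.3,0,0],[0,0,0.6,0,0],[0,0,0.85,0,0],[0,0,0.85,0,0]],
  ],
  newtons=45,
)

```text
time_s: 12.58
ee_pos: [597.1, -51.3, 180.1]
ee_rot: [-180.0, 0.0, 174.0]
force: [-1.2, -1.0, 8.8]
gripper_width: 19.9
gripper_force: 45.0
```

```bash
python3 r.py
```

```text
12.575 [597.1 -51.3 180.1] [-1.7999e+02  4.0000e-02  1.7400e+02] [-0.28   0.572 -0.03 ] [-1.2 -1.   8.8] 19.901799135667297
```

Call:
step_arm(
  plan=[
    [[0,0,0,-0.03,0],[0,0,0,-0.06,0],[0,0,0,-0.06,0]],
  ],
)

```text
time_s: 12.95
ee_pos: [597.4, -51.1, 180.4]
ee_rot: [180.0, 0.1, 177.4]
force: [-2.3, -0.7, 8.3]
gripper_width: 19.8
gripper_force: 45.0
```

```bash
python3 r.py
```

```text
12.95 [597.4 -51.1 180.4] [1.7999e+02 9.0000e-02 1.7743e+02] [-0.247  0.535 -0.   ] [-2.3 -0.7  8.3] 19.780712287803645
```

It's past the stop freely. I'll turn on to about 37°.

Call:
step_arm(
  plan=[
    [[0,0,0,-0.1,0],[0,0,0,-0.2,0],[0,0,0,-0.3,0],[0,0,0,-0.4,0],[0,0,0,-0.48,0],[0,0,0,-0.54,0],[0,0,0,-0.59,0],[0,0,0,-0.59,0]],
  ],
)

```text
time_s: 13.95
ee_pos: [597.9, -50.9, 180.6]
ee_rot: [-179.9, 0.2, -148.7]
force: [-1.6, 0.1, 8.1]
gripper_width: 19.7
gripper_force: 45.0
```

```bash
python3 r.py
```

```text
13.95 [597.9 -50.9 180.6] [-1.7993e+02  1.6000e-01 -1.4875e+02] [0.015 0.269 0.024] [-1.6  0.1  8.1] 19.678854463235915
```

Call:
step_arm(
  plan=[
    [[0,0,-0.5,0,0],[0,0,-1,0,0],[0,0,-1.5,0,0],[0,0,-2,0,0],[0,0,-2,0,0]],
  ],
)

```text
time_s: 14.58
ee_pos: [596.5, -51.0, 198.9]
ee_rot: [179.9, -0.1, -148.8]
force: [-0.6, 0.3, -1.0]
gripper_width: 19.6
gripper_force: 45.0
```

```bash
python3 r.py
```

```text
14.575 [596.5 -51.  198.9] [ 1.7992e+02 -7.0000e-02 -1.4877e+02] [-0.023 -0.005 -0.02 ] [-0.6  0.3 -1. ] 19.5998175191666
```

Call:
step_arm(
  plan=[
    [[0,0,-2,0,0],[0,0,-4,0,0],[0,0,-6,0,0],[0,0,-6,0,0],[-0.2,3,-6,0,0],[-0.5,7,-6,0,0],[-0.9,12,-6,0,0],[-1.3,17,-6,0,0],[-1.6,22,-6,0,0],[-2,27,-6,0,0],[-2.3,31,-6,0,0],[-2.6,35,-6,0,0],[-2.6,36.9,-6,0,0],[-2.6,36.9,-6,0,0],[-2.6,36.9,-6,0,0],[-2.6,36.9,-6,0,0]],
  ],
)

```text
time_s: 16.58
ee_pos: [428.4, 276.9, 259.3]
ee_rot: [-180.0, -0.0, -148.8]
force: [0.4, 0.3, -2.4]
gripper_width: 19.6
gripper_force: 45.0
```

```bash
python3 r.py; python3 - <<'E'
from h import *
im=grab_frame("scene")
p=proj("scene",(428,278,6));print(p)
u,v=int(p[0])-80,int(p[1])-75
cv2.imwrite("pics/s3.png",cv2.resize(im[v-30:v+120,u:u+160],None,fx=4,fy=4,interpolation=cv2.INTER_CUBIC))
print((p-[u,v-30])*4)
E
```

```text
16.575 [428.4 276.9 259.3] [-1.7998e+02 -1.0000e-02 -1.4885e+02] [ 0.02   0.049 -0.045] [ 0.4  0.3 -2.4] 19.621655913371974
[398.38032597 188.83271113]
[321.52130388 423.33084453]
```

View pics/s3.png

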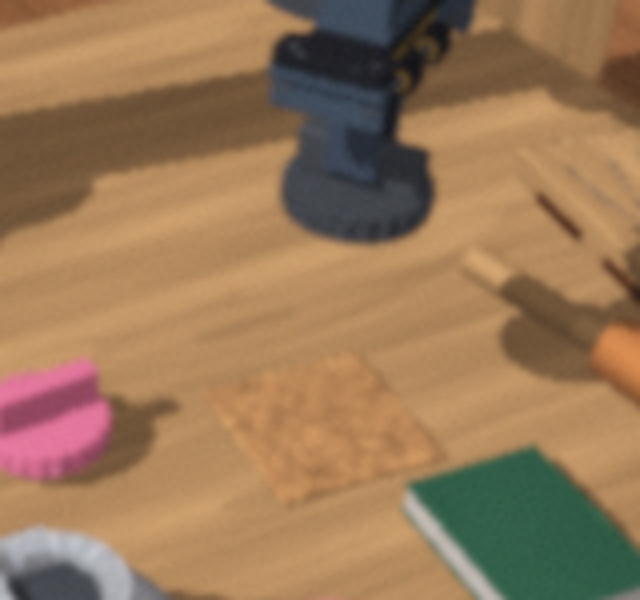

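The cap hangs level in the gripper. The mat centre at (325,427) agrees with the computed (321,423), so I'll lower it.

Call:
step_arm(
  plan=[
    [[0,0,3,0,0],[0,0,6,0,0],[0,0,9,0,0],[0,0,12,0,0],[0,0,14.5,0,0],[0,0,16.5,0,0],[0,0,17.5,0,0],[0,0,18.0,0,0],[0,0,18.2,0,0],[0,0,18.4,0,0],[0,0,18.4,0,0],[0,0,18.4,0,0]],
  ],
)

```text
time_s: 18.12
ee_pos: [428.0, 278.0, 75.7]
ee_rot: [180.0, 0.0, -148.8]
force: [-0.2, -0.2, -1.6]
gripper_width: 20.3
gripper_force: 45.0
```

```bash
python3 r.py
```

```text
18.125 [428.  278.   75.7] [ 1.8000e+02  4.0000e-02 -1.4876e+02] [0.06  0.082 0.005] [-0.2 -0.2 -1.6] 20.314557527031322
```

Call:
step_arm(
  plan=[
    [[0,0,0.1,0,0],[0,0,0.2,0,0],[0,0,0.3,0,0],[0,0,0.4,0,0],[0,0,0.4,0,0]],
  ],
)

```text
time_s: 18.75
ee_pos: [427.9, 277.9, 72.0]
ee_rot: [180.0, 0.0, -148.8]
force: [-1.5, -0.8, 4.4]
gripper_width: 19.9
gripper_force: 45.0
```

```bash
python3 r.py
```

```text
18.75 [427.9 277.9  72. ] [ 1.7999e+02  1.0000e-02 -1.4876e+02] [-0.15   0.311 -0.027] [-1.5 -0.8  4.4] 19.87946776424427
```

Contact is clear, as the force went from -2 to +4.4 N. I'll release and rise.

Call:
step_arm(
  plan=[
    [[0,0,0,0,0.3],[0,0,0,0,0.5],[0,0,0,0,0.5],[0,0,0,0,0.5],[0,0,-2,0,0.5],[0,0,-5,0,0.5],[0,0,-9,0,0.5],[0,0,-13,0,0.5],[0,0,-16,0,0.5],[0,-15,-16,0,0.5],[0,-15,-16,0,0.5],[0,-15,-16,0,0.5],[0,-15,-16,0,0.5],[0,-15,-16,0,0.5]],
  ],
)

```text
time_s: 20.5
ee_pos: [505.2, 150.2, 231.3]
ee_rot: [180.0, -0.0, -148.8]
force: [0.0, -1.2, 0.3]
gripper_width: 45.6
gripper_force: 0.0
```

```bash
python3 r.py; python3 - <<'E'
from h import *
im=grab_frame("scene"); cv2.imwrite("pics/end.png",im[:,80:])
E
```

```text
20.5 [505.2 150.2 231.3] [ 1.7995e+02 -2.0000e-02 -1.4876e+02] [ 0.096  0.032 -0.017] [ 0.  -1.2  0.3] 45.56756522251206
```

View pics/end.png

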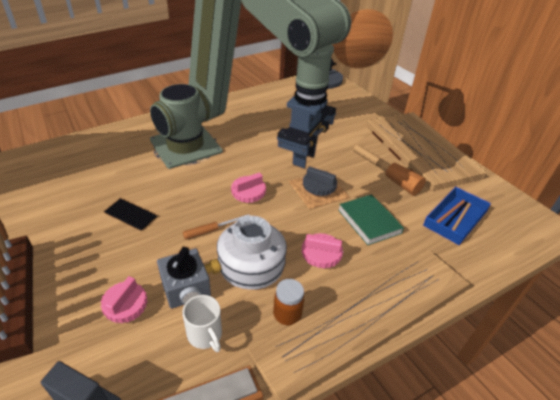

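The cap stands upright in the middle of the mat at (321,185), the pot is open at (252,240), and the bystanders are where they were. I'll hand the job in.

```bash
python3 -c "
from workcell import job_done
print(job_done())"
```

```text
the job is handed in; nothing more can be done
None
```

I set the dial to vent (third click), waited about a second at the cap's first stop, then pressed and turned the cap free and set it upright on the middle of the cork mat; the job is handed in, but no verdict was returned.

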